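Pack the ramekin lids in the drying tin and set the bell timer

TASK

Pack all the washed wooden ramekin lids, knobs up, in the round drying tin: one in the middle and the others round it, all lying flat on the tin's floor in a single layer. When all are in, wind the bell timer clockwise past its top mark (30 minutes), then turn it back to 15 minutes. Leave the two glass ramekins where they stand.

Things in the scene. Friction and masses are not known exactly. Their poses are not given: they have to be found in the camera images.
- lid0_c (a point): Centre of a turned pale-wood ramekin lid (all lids alike; 5 to 7 are present): a flat disc 58 mm across and 10 mm thick with an upright plain round knob, 20 mm across, rising 36 mm from the middle of the disc; 46 mm high in all, about 40 g. The point is on the axis, 23 mm above the underside; z points up along the knob.
- lid1_c (a point): Centre of a turned pale-wood ramekin lid (all lids alike; 5 to 7 are present): a flat disc 58 mm across and 10 mm thick with an upright plain round knob, 20 mm across, rising 36 mm from the middle of the disc; 46 mm high in all, about 40 g. The point is on the axis, 23 mm above the underside; z points up along the knob.
- lid2_c (a point): Centre of a turned pale-wood ramekin lid (all lids alike; 5 to 7 are present): a flat disc 58 mm across and 10 mm thick with an upright plain round knob, 20 mm across, rising 36 mm from the middle of the disc; 46 mm high in all, about 40 g. The point is on the axis, 23 mm above the underside; z points up along the knob.
- lid3_c (a point): Centre of a turned pale-wood ramekin lid (all lids alike; 5 to 7 are present): a flat disc 58 mm across and 10 mm thick with an upright plain round knob, 20 mm across, rising 36 mm from the middle of the disc; 46 mm high in all, about 40 g. The point is on the axis, 23 mm above the underside; z points up along the knob.
- lid4_c (a point): Centre of a turned pale-wood ramekin lid (all lids alike; 5 to 7 are present): a flat disc 58 mm across and 10 mm thick with an upright plain round knob, 20 mm across, rising 36 mm from the middle of the disc; 46 mm high in all, about 40 g. The point is on the axis, 23 mm above the underside; z points up along the knob.
- lid5_c (a point): Centre of a turned pale-wood ramekin lid (all lids alike; 5 to 7 are present): a flat disc 58 mm across and 10 mm thick with an upright plain round knob, 20 mm across, rising 36 mm from the middle of the disc; 46 mm high in all, about 40 g. The point is on the axis, 23 mm above the underside; z points up along the knob.
- lid6_c (a point): Centre of a turned pale-wood ramekin lid (all lids alike; 5 to 7 are present): a flat disc 58 mm across and 10 mm thick with an upright plain round knob, 20 mm across, rising 36 mm from the middle of the disc; 46 mm high in all, about 40 g. The point is on the axis, 23 mm above the underside; z points up along the knob.
- tin_floor (a point): Centre of the inner floor of the shallow round drying tin (bare metal), fixed on the ledge at the robot's left or right. Inside 190 mm across, flat-floored; floor 12 mm and rim 27 mm above the ledge, wall 3 mm thick, its top 6 mm flared out to 204 mm outside. Seven lids just fit in one layer, one in the middle and six round it, with about 8 mm to spare from wall to centre. z is up.
- timer_base: The bell timer's round metal body, 96 mm across, 30 mm high, fixed on the ledge at the other side from the tin; origin at the centre of its underside, z up, x towards its 15-minute tick. Seven ticks, one every 5 minutes, run clockwise (seen from above) from 0 to 30; those of 0 and 15 are longer, that of 30, the top mark, is the longest and thickest.
- timer_grip (a point): On the timer's axis, 58 mm above the ledge: middle of the upright grip bar on its black dial (66 mm across). The bar is 56 mm long, 15 mm thick and 36 mm high, its top 75 mm above the ledge; one end has a white pointer line. The pointer stands at 1.2 rad minus the joint value, counter-clockwise (seen from above) from the timer body's x.
- timer (a joint): Angle of the timer's dial, rad, growing as it turns clockwise seen from above, 0.08 rad a minute: 0 at the 0-minute tick (an end stop; it starts near there), 1.2 at 15 minutes, 2.4 at the top mark (30 minutes), end stop at 2.8. Held by friction of about 0.06 N m, it stays where it is left.
- ramekin0: A glass ramekin, 72 mm across and 45 mm high, standing on the ledge just beyond the tin or the timer; origin at the centre of its underside. Leave it alone.
- ramekin1: The other glass ramekin, as the first. Leave it alone.
There are look-alikes about, which are no part of the job. Leave any purple look-alike of the part that bears lid3_c alone. What is shaped like the part that bears lid1_c but black is not meant.

How it is judged:
On the way, in this order (a step that is already met when the one before it is completed fails the run):
1. all the lids lie flat in one layer in the tin, one of them in the middle (z of lid0_c in the frame of tin_floor between 0.018 and 0.028 m and angle between each of lid0_c, lid1_c, lid2_c, lid3_c, lid4_c, lid5_c, lid6_c's own z axis and vertical below 0.12 rad and horizontal distance between each of lid0_c, lid1_c, lid2_c, lid3_c, lid4_c, lid5_c, lid6_c and tin_floor below 0.07 m and z of lid1_c in the frame of tin_floor between 0.018 and 0.028 m and z of lid2_c in the frame of tin_floor between 0.018 and 0.028 m and z of lid3_c in the frame of tin_floor between 0.018 and 0.028 m and z of lid4_c in the frame of tin_floor between 0.018 and 0.028 m and z of lid5_c in the frame of tin_floor between 0.018 and 0.028 m and z of lid6_c in the frame of tin_floor between 0.018 and 0.028 m and horizontal distance between any of lid0_c, lid1_c, lid2_c, lid3_c, lid4_c, lid5_c, lid6_c and tin_floor below 0.015 m), for 0.2 s.
2. the timer has been wound past its 30-minute top mark (value of joint timer above 2.42 rad), for 0.05 s.
At the end, for the whole second after the job is handed in: Every lid lies at rest in the tin, knob up and level (within 0.12 rad), its underside within 5 mm of the tin's floor and its axis within 70 mm of the tin's centre; one lid's axis is within 15 mm of the tin's centre; the timer stands at 15 minutes (1.2 rad) within 1.5 minutes (0.12 rad) (all of step 1 and value of joint timer between 1.08 and 1.32 rad and linear speed of each of lid0, lid1, lid2, lid3, lid4, lid5, lid6 below 0.02 m/s); the robot touches nothing.
It fails at once if a glass ramekin is moved by more than 30 mm (distance of any of ramekin0, ramekin1 from where it was at the start of the episode above 0.03 m).
Of lid0, lid1, lid2, lid3, lid4, lid5, lid6 only 5 to 7 are there at a start; the rules pass over those that are not, and their reading is None.
At some moment in a run one of lid0, lid1, lid2, lid3, lid4, lid5, lid6 may be knocked a few centimetres aside while the robot is not near it.
Once in a run the grip may slacken for a moment while it holds something.
It also fails if it takes over 200 s, if anything falls off the work surface, if the arm or the gripper's body presses on something with over 40 N, if the wrist force passes 120 N, or if a joint passes its speed limit or range.

ROBOT

A 7-joint arm with a two-finger parallel gripper is mounted at the origin on the work surface. World frame = base frame: x ahead of the robot, y to its left, z up, the work surface at z = 0. Lengths are in m, angles in rad, forces in N, time in s.
With the tool pointing down it reaches from about 0.35 to 0.775 m from the base axis. Payload 3.1 kg.
Tool frame: the origin (TCP) lies on the front face of the gripper's body, between the roots of the fingers; the fingertips stand 73 mm ahead of it and the grasp point (between the pads) lies 54 mm ahead of it; z points along the fingers, y is the line along which they close (so a half turn about z gives the same grasp; the last joint's range is limited). The gripper opens to 85 mm and grips with 20 to 120 N. Pads are 22 mm wide; open, the fingers measure 114 mm over their backs; the gripper's body (76 mm by 85 mm) begins 54 mm behind the grasp point. The pads swing forward as they close: fully open they stand 13 mm farther back than shut.
Start: joints at [1.203, 0.311, 0.014, 1.512, -0.004, 1.319, -0.027], TCP at [0.176, -0.521, 0.304] pointing down, gripper open.
Joint ranges: [-2.7, 2.7], [-0.3, 1.91], [-1.27, 1.3], [0.12, 2.57], [-1.44, 4.58], [0.2, 2.03], [-3.05, 3.05]. Speed limits (rad/s): [2.79, 2.79, 3.14, 3.14, 3.14, 3.14, 3.14].

INTERFACE

Orientations are given as a unit quaternion [x, y, z, w].
In Python, from workcell import ctrl gives the robot as it stands.
- The arm moves only by the tool play_rows, never from a script. Its argument "increments" is a list of rows, each a list of 4 numbers: the shift along the tool's x, y, z in cm, then the turn about the tool's z in degrees. In form: [[x, y, z, turn], ...]. A call has 1 to 8 rows; each row is the pose to reach, as a shift and turn from the pose commanded when the call began, along the tool's axes at that moment; what a row does not reach only later rows make up. A row lasts 1/10 s, in which the tool goes at most 50 mm and 8.59 degrees, less where a joint would pass 70% of its speed; a pose out of reach is approached as far as the arm can. A call with a gripper value outside its range is refused whole. "hand" is the opening, from 0 (shut) to 1 (fully open), set as the call begins (left out, the last holds). The fingers move at their own pace and stop on an object; "force" is the grip in N (left out, the last holds). Time passes only in rows, so rows that repeat a pose let the fingers close. It gives the time, the measured TCP pose, the force, the opening and the grip force at its end, in the units of the state.
- ctrl.get_obs(): the state, without advancing time (a new reading comes with each control period).
- ctrl.get_image(name): name is "side" or "top" or "wrist"; returns a dict with "color" (480x640x3 uint8, blue, green, red), "depth" (480x640 float32, m along the optical axis (not along the pixel's ray), 0 where there is no reading), "fovy" (degrees; the focal length in pixels is half the picture's height over the tangent of half this angle, whatever the lens; pixels are square), "cx", "cy" (the principal point, pixels), "rvec" (rotation vector, rad) and "tvec" (3), from world to camera coordinates, as OpenCV has them. Camera axes: x right, y down, z forward; pixel columns grow to the right and rows downward; lengths in m; the calibration is good to about 2 mm. A picture is of the moment at which its call begins.
- ctrl.job_done(): hands the job in; it is judged then, once.
Trained networks look in a picture, given as the dict that the camera call returned (one of the last four; its "shot" number tells which), for a name from the list of things; names that differ only in an ending like _2 or _b are one class to them, and where a whole thing is asked for, a point or a joint stands for the part that bears it (a point fixed in the world has none). Each returns a list of dicts, best first, with "conf" (0 to 1); they miss things now and then, are a little off and sometimes report something else, mostly with a low value. They report only what shows in the picture. A call takes as long as a camera call. They do not tell look-alikes from the thing itself.
- ctrl.search_frame(picture, target): "rect" ([left, top, right, bottom] in pixels, round what is visible of it).
The state is a dict: "t": time; "joint_pos": joint angles; "dq": joint speeds; "tau": joint torques, N m; "eef_pos": TCP position; "eef_rot": TCP orientation; "wrist_force": force on the tool from outside, world axes, zero at the start; "ft_torque": the same for the moment, N m; "width": finger opening in m; "grip_force": force on a finger pad.
Only numpy, scipy, OpenCV 4.12 (cv2) and the standard library are available. Lean on these libraries where they do the work, as an engineer would, in place of code of your own. Each camera call takes 0.05 s, during which the arm holds its last target. There are 200 camera calls.

## Working session

There is one attempt and no reset: what is moved stays moved. The work goes in short steps, Python scripts to look and compute and a tool call to move; the robot and the scene stay as the last step left them, time stands still between calls to the robot, and variables do not carry over. Pictures are saved under pics/ and viewed, at most 14 in all, crops included, and the job is handed in when it is done.

Besides the shell and the picture viewer there is one more tool, called by a JSON object that holds its "api" and its "payload", one argument or row to a line. play_rows: Moves the arm, as the interface text tells. Its arguments: {"type":"object","properties":{"increments":{"type":"array","items":{"type":"array","items":{"type":"number"}}},"hand":{"type":"number"},"force":{"type":"number"}},"required":["increments"]}

```bash
mkdir -p pics; ls; cat > h.py <<'E'
import numpy as np, cv2
from workcell import ctrl
def cam(p):
    f=240/np.tan(np.radians(p["fovy"])/2); R=cv2.Rodrigues(np.array(p["rvec"],float))[0]
    return f,R,np.array(p["tvec"],float).ravel()
def cloud(p):
    f,R,t=cam(p); v,u=np.mgrid[:480,:640]; d=p["depth"]
    P=np.stack([(u-p["cx"])/f*d,(v-p["cy"])/f*d,d],-1)
    W=(P-t)@R; W[d<=0]=np.nan; return W
def proj(p,X):
    f,R,t=cam(p); c=R@np.array(X,float)+t; return [p["cx"]+f*c[0]/c[2],p["cy"]+f*c[1]/c[2]]
def ray(p,u,v,z):
    f,R,t=cam(p); o=-R.T@t; d=R.T@np.array([(u-p["cx"])/f,(v-p["cy"])/f,1]); return o+d*(z-o[2])/d[2]
E
python3 - <<'E'
from h import *
o=ctrl.get_obs(); print({k:np.round(v,3) for k,v in o.items()})
for n in ["top","side"]:
    p=ctrl.get_image(n); cv2.imwrite(f"pics/{n}0.png",p["color"]); W=cloud(p)
    f,R,t=cam(p); print(n,f,-R.T@t, R[2])
    for tg in ["lid0_c","timer_base","ramekin0","timer_grip"]:
        for r in ctrl.search_frame(p,tg):
            a,b,c,d=r["rect"]; u,v=(a+c)/2,(b+d)/2
            print(tg,np.round(r["rect"]),round(r["conf"],2),np.round(W[int(v),int(u)],3), p["color"][int(v),int(u)])
E
```

```text
pics
{'t': np.float64(0.0), 'joint_pos': array([ 1.203,  0.312,  0.014,  1.513, -0.004,  1.319, -0.027]), 'dq': array([ 0.   ,  0.001,  0.   , -0.002, -0.   , -0.001, -0.001]), 'tau': array([-0.0000e+00, -3.7991e+01,  1.4600e-01, -2.3059e+01,  1.2000e-02,
        1.3000e-02, -0.0000e+00]), 'eef_pos': array([ 0.176, -0.521,  0.303]), 'eef_rot': array([ 0.987,  0.162, -0.   , -0.001]), 'wrist_force': array([ 0.407, -0.311,  0.537]), 'ft_torque': array([-0.019, -0.015,  0.015]), 'grip_force': np.float64(0.0), 'width': np.float64(0.086)}
top 442.62977695345967 [ 0.41455053 -0.00260417  0.85103838] [ 0.07937624 -0.01046504 -0.99678979]
timer_base [457. 226. 512. 281.] 0.96 [ 0.455 -0.302  0.07 ] [31 30 30]
ramekin0 [174. 118. 216. 158.] 0.58 [0.668 0.24  0.003] [209 222 223]
ramekin0 [428. 122. 467. 160.] 0.56 [ 0.679 -0.255  0.003] [210 222 224]
timer_grip [454. 232. 511. 281.] 0.79 [ 0.451 -0.31   0.038] [49 44 47]
timer_grip [470. 238. 512. 272.] 0.37 [ 0.452 -0.312  0.072] [34 30 30]
side 471.80243975563786 [0.02365509 0.53566619 0.70931468] [ 0.46925033 -0.56602033 -0.67780906]
timer_base [383. 170. 422. 215.] 0.59 [ 0.448 -0.301  0.038] [35 31 35]
ramekin0 [145. 255. 179. 298.] 0.86 [0.686 0.224 0.008] [121 135 143]
ramekin0 [302. 161. 328. 194.] 0.59 [ 0.648 -0.212  0.038] [167 177 172]
timer_grip [383. 173. 422. 212.] 0.72 [ 0.448 -0.301  0.038] [35 31 35]
```

View pics/top0.png

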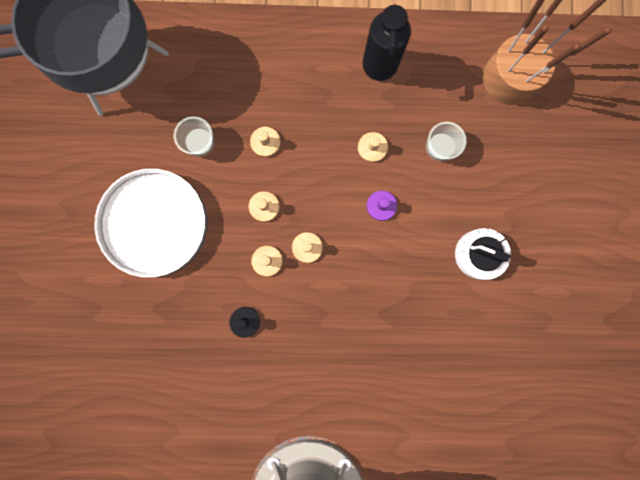

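View pics/side0.png

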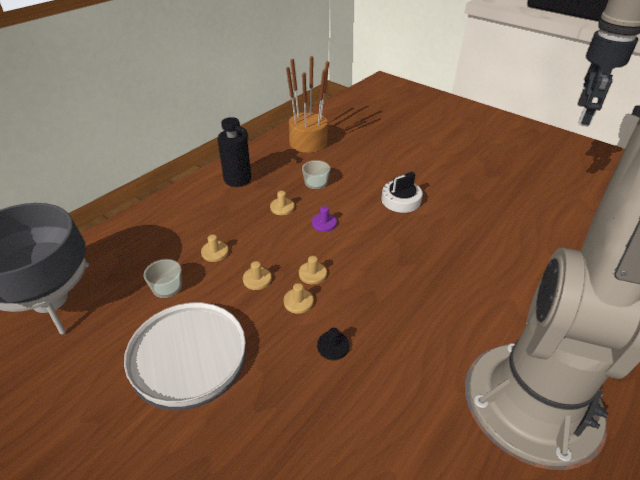

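```bash
cat > find.py <<'E'
from h import *
def lids(p,zt=0.046):
    W=cloud(p); hsv=cv2.cvtColor(p["color"],cv2.COLOR_BGR2HSV)
    m=cv2.inRange(hsv,(15,60,120),(32,200,255)); z=W[...,2]
    n,l,s,c=cv2.connectedComponentsWithStats(m)
    out=[]
    for i in range(1,n):
        if s[i,4]<150: continue
        k=(l==i)&(z>0.035)&(z<0.075); 
        r=(l==i)&(z>-0.01)&(z<0.032)
        out.append((s[i,4],np.round(c[i]),np.round(np.nanmedian(W[k],0),4) if k.any() else None,np.round(np.nanmean(W[l==i],0),4)))
    return out
E
python3 - <<'E'
from find import *
p=ctrl.get_image("top"); W=cloud(p)
for o in lids(p): print(*o)
print("table",[np.round(W[v,u],3) for v,u in [(400,200),(230,330),(300,150),(200,490),(222,150)]])
# tin rim: z 0.02..0.035 near tin
z=W[...,2]; m=(z>0.021)&(z<0.035)&(np.hypot(W[...,0]-W[222,150,0],W[...,1]-W[222,150,1])<0.115)
P=W[m]; A=np.c_[2*P[:,:2],np.ones(len(P))]; s=np.linalg.lstsq(A,(P[:,:2]**2).sum(1),rcond=None)[0]
print("tin",s[:2],np.sqrt(s[2]+s[:2]@s[:2]),P[:,2].mean(),len(P), np.median(W[215:230,140:160].reshape(-1,3),0))
# timer
b=(slice(215,295),slice(445,525)); w=W[b].reshape(-1,3); col=p["color"][b].reshape(-1,3)
k=w[:,2]>0.06; print("grip",w[k].mean(0),k.sum()); q=w[k][:,:2]-w[k][:,:2].mean(0); e=np.linalg.svd(q)[2][0]; print("dir",e)
k=(w[:,2]>0.022)&(w[:,2]<0.034)&(col.min(1)>130); P=w[k];A=np.c_[2*P[:,:2],np.ones(len(P))]; s=np.linalg.lstsq(A,(P[:,:2]**2).sum(1),rcond=None)[0];print("timer",P[:,:2].min(0),P[:,:2].max(0),P.mean(0))
cv2.imwrite("pics/timer.png",cv2.resize(p["color"][215:295,445:525],(560,560),interpolation=cv2.INTER_CUBIC))
for n in ["lid1_c","tin_floor","lid2_c"]: print(n,[(np.round(r["rect"]),r["conf"]) for r in ctrl.search_frame(p,n)])
E
```

```text
641 [265. 141.] [0.6635 0.1001 0.0451] [0.6625 0.1004 0.0147]
643 [372. 146.] [ 0.6592 -0.1083  0.0449] [ 0.6584 -0.107   0.0146]
673 [263. 206.] [0.5375 0.0986 0.0452] [0.5368 0.0985 0.0139]
677 [307. 247.] [0.4608 0.0127 0.0451] [0.4605 0.0139 0.014 ]
696 [266. 261.] [0.4332 0.0885 0.0449] [0.433  0.0892 0.014 ]
table [array([0.171, 0.205, 0.002]), array([ 0.495, -0.03 , -0.001]), array([ 0.353,  0.309, -0.001]), array([ 0.563, -0.341,  0.001]), array([0.5  , 0.313, 0.01 ])]
tin [0.49875377 0.30725817] 0.09807609377273792 0.02479134953371412 1166 [nan nan nan]
grip [ 0.45653716 -0.31701907  0.07280175] 310
dir [0.340061   0.94040338]
timer [ 0.40900163 -0.36742066] [ 0.50453533 -0.27138146] [ 0.45570562 -0.31165289  0.02907595]
lid1_c [(array([253., 248., 283., 277.]), 0.94), (array([228., 309., 259., 337.]), 0.86)]
tin_floor [(array([ 94., 171., 207., 276.]), 0.58)]
lid2_c []
```

View pics/timer.png

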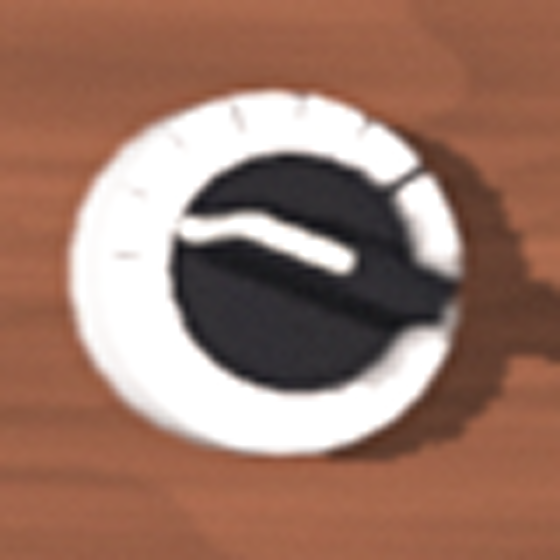

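{"api": "play_rows", "payload": {
  "increments": [
    [24, -22.6, 4, 12],
    [24, -22.6, 4, 18.64],
    [24, -22.6, 4, 18.64],
    [24, -22.6, 4, 18.64],
    [24, -22.6, 4, 18.64],
    [24, -22.6, 4, 18.64],
    [24, -22.6, 4, 18.64],
    [24, -22.6, 4, 18.64]
  ],
  "hand": 0.6,
  "force": 40
}}

```text
t: 1.5
eef_pos: [0.3334, -0.2247, 0.2637]
eef_rot: [1.0, 0.006, 0.0, -0.001]
wrist_force: [0.1, -0.0, 0.2]
width: 0.0514
grip_force: 0.0
```

{"api": "play_rows", "payload": {
  "increments": [
    [13, -23.6, 11, 0.7],
    [13, -23.6, 11, 0.7],
    [13, -23.6, 11, 0.7],
    [13, -23.6, 11, 0.7],
    [13, -23.6, 11, 0.7],
    [13, -23.6, 11, 0.7],
    [13, -23.6, 11, 0.7],
    [13, -23.6, 11, 0.7]
  ]
}}

```text
t: 2.3
eef_pos: [0.4611, 0.0059, 0.1534]
eef_rot: [1.0, -0.005, -0.001, 0.0]
wrist_force: [0.0, -0.3, 0.4]
width: 0.0515
grip_force: 0.0
```

```bash
python3 - <<'E'
from find import *
o=ctrl.get_obs(); print(o["eef_pos"],o["eef_rot"],o["joint_pos"].round(2) if hasattr(o["joint_pos"],'round') else o["joint_pos"])
p=ctrl.get_image("wrist"); cv2.imwrite("pics/w1.png",p["color"])
for x in lids(p): print(*x)
f,R,t=cam(p); print(f,-R.T@t,R[2])
E
```

```text
[0.46109008 0.00589426 0.15344317] [ 9.99986857e-01 -5.09048402e-03 -5.95468148e-04  1.33164592e-04] [ 0.31  0.32 -0.44  1.94  0.17  0.92 -1.79]
6893 [169. 140.] [0.5387 0.0963 0.0463] [0.5393 0.094  0.0185]
4683 [311. 256.] [0.4639 0.0138 0.0463] [0.4653 0.0127 0.0178]
4908 [203. 294.] [0.4365 0.0883 0.0461] [0.4392 0.0868 0.019 ]
334.3116277685176 [0.54514423 0.00502485 0.22434909] [-0.32607838  0.00390655 -0.94533467]
```

View pics/w1.png

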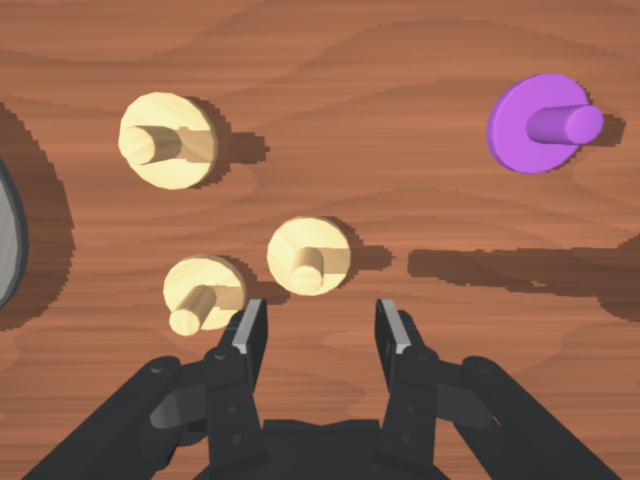

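{"api": "play_rows", "payload": {
  "increments": [
    [0, -0.7, 2, -0.6],
    [0, -0.7, 5, -0.6],
    [0, -0.7, 6.5, -0.6],
    [0, -0.7, 6.5, -0.6],
    [0, -0.7, 6.5, -0.6]
  ]
}}

```text
t: 2.85
eef_pos: [0.4614, 0.0112, 0.0896]
eef_rot: [1.0, -0.002, 0.0, 0.0]
wrist_force: [-0.8, -0.4, 0.6]
width: 0.0513
grip_force: 0.0
```

{"api": "play_rows", "payload": {
  "increments": [
    [0, 0, 0, 0],
    [0, 0, 0, 0],
    [0, 0, 0, 0],
    [0, 0, 0, 0],
    [0, 0, 0, 0]
  ],
  "hand": 0
}}

```text
t: 3.35
eef_pos: [0.4621, 0.0126, 0.0902]
eef_rot: [1.0, -0.001, 0.001, 0.0]
wrist_force: [-1.0, -1.3, 5.6]
width: 0.0189
grip_force: 39.3
```

{"api": "play_rows", "payload": {
  "increments": [
    [0, 0, -4, 0],
    [0, 0, -8, 0],
    [0, 0, -8, 0],
    [0, 0, -8, 0]
  ]
}}

```text
t: 3.75
eef_pos: [0.4615, 0.013, 0.1698]
eef_rot: [1.0, -0.001, 0.001, 0.0]
wrist_force: [-1.2, -0.1, -1.2]
width: 0.0187
grip_force: 39.2
```

{"api": "play_rows", "payload": {
  "increments": [
    [3.75, -29.4, 0, 0],
    [3.75, -29.4, 0, 0],
    [3.75, -29.4, 0, 0],
    [3.75, -29.4, 0, 0],
    [3.75, -29.4, 0, 0],
    [3.75, -29.4, 0, 0],
    [3.75, -29.4, 0, 0],
    [3.75, -29.4, 0, 0]
  ]
}}

```text
t: 4.55
eef_pos: [0.4971, 0.3079, 0.1666]
eef_rot: [1.0, 0.001, -0.002, 0.001]
wrist_force: [-0.7, -0.6, -0.7]
width: 0.0188
grip_force: 39.4
```

```bash
python3 - <<'E'
from find import *
o=ctrl.get_obs(); print(o["eef_pos"],o["eef_rot"],o["joint_pos"])
p=ctrl.get_image("side"); W=cloud(p); z=W[...,2]
C=np.array([.499,.307])
def fit(m):
    P=W[m]
    from scipy.optimize import least_squares
    s=least_squares(lambda q:np.hypot(P[:,0]-q[0],P[:,1]-q[1])-q[2],[.499,.307,.098],loss="soft_l1",f_scale=.002).x
    return s,len(P)
r=np.hypot(W[...,0]-C[0],W[...,1]-C[1])
print("side",fit((z>.025)&(z<.032)&(r>.08)&(r<.115)))
p=ctrl.get_image("top"); W=cloud(p); z=W[...,2]; r=np.hypot(W[...,0]-C[0],W[...,1]-C[1])
print("top",fit((z>.025)&(z<.032)&(r>.08)&(r<.115)))
for x in lids(p): print(*x)
E
```

```text
[0.49710299 0.30791646 0.1666122 ] [ 9.99996637e-01  1.37836280e-03 -2.00479927e-03  8.98625548e-04] [-0.2336545   0.54478503 -0.5031738   1.58572065  0.28458697  1.08929212
 -2.37741801]
side (array([0.49821147, 0.31156995, 0.09933728]), 479)
top (array([0.49856835, 0.30708254, 0.09921064]), 429)
228 [508.   5.] None [ 1.4441 -0.7125 -0.7507]
492 [265. 140.] [0.6639 0.0991 0.0449] [0.6639 0.0996 0.0152]
500 [374. 146.] [ 0.6584 -0.1101  0.0446] [ 0.6597 -0.1097  0.0153]
470 [265. 206.] [0.5375 0.0972 0.0448] [0.537  0.0952 0.015 ]
184 [141. 228.] None [0.4811 0.2991 0.0873]
519 [268. 260.] [0.4334 0.0866 0.0449] [0.4348 0.085  0.0144]
```

{"api": "play_rows", "payload": {
  "increments": [
    [0.15, 0, 3.5, 0],
    [0.15, 0, 5.5, 0],
    [0.15, 0, 6.3, 0],
    [0.15, 0, 6.5, 0],
    [0.15, 0, 6.5, 0],
    [0.15, 0, 6.5, 0]
  ]
}}

```text
t: 5.25
eef_pos: [0.5012, 0.3072, 0.1051]
eef_rot: [1.0, -0.001, 0.001, -0.001]
wrist_force: [-0.4, -0.1, 0.2]
width: 0.0185
grip_force: 39.3
```

{"api": "play_rows", "payload": {
  "increments": [
    [0, 0, 0, 0],
    [0, 0, 0, 0],
    [0, 0, 0, 0]
  ],
  "hand": 0.5
}}

```text
t: 5.55
eef_pos: [0.5006, 0.3072, 0.1044]
eef_rot: [1.0, -0.001, 0.0, -0.0]
wrist_force: [0.2, 0.7, 0.1]
width: 0.0427
grip_force: 0.0
```

{"api": "play_rows", "payload": {
  "increments": [
    [0, 0, -4, 0],
    [0, 0, -7, 0],
    [0, 0, -7, 0]
  ]
}}

```text
t: 5.85
eef_pos: [0.5027, 0.3093, 0.1792]
eef_rot: [1.0, -0.001, 0.004, -0.003]
wrist_force: [0.4, 0.6, 0.6]
width: 0.0428
grip_force: 0.0
```

{"api": "play_rows", "payload": {
  "increments": [
    [-6.8, 22, 0, 0],
    [-6.8, 22, 0, 0],
    [-6.8, 22, 0, 0],
    [-6.8, 22, 0, 0],
    [-6.8, 22, 0, 0],
    [-6.8, 22, 0, 0],
    [-6.8, 22, 0, 0]
  ],
  "hand": 0.6
}}

```text
t: 6.55
eef_pos: [0.4321, 0.0866, 0.1739]
eef_rot: [1.0, -0.001, 0.0, -0.0]
wrist_force: [0.4, 0.8, 0.1]
width: 0.0513
grip_force: 0.0
```

```bash
python3 - <<'E'
from find import *
p=ctrl.get_image("top"); W=cloud(p); cv2.imwrite("pics/t2.png",cv2.resize(p["color"][100:300,80:400],(640,400)))
o=ctrl.get_obs(); print(o["eef_pos"],o["eef_rot"])
for x in lids(p): print(*x)
E
```

```text
[0.43240341 0.08785778 0.17402339] [ 9.99999757e-01 -2.85254490e-04  4.16139641e-04 -4.80718761e-04]
631 [265. 141.] [0.6638 0.1002 0.0449] [0.6625 0.1004 0.0147]
642 [372. 146.] [ 0.6591 -0.1082  0.0448] [ 0.6585 -0.1068  0.0148]
550 [265. 205.] [0.5371 0.0978 0.0451] [0.5386 0.0944 0.016 ]
315 [148. 218.] [0.5006 0.3057 0.0571] [0.5055 0.3083 0.0352]
```

View pics/t2.png

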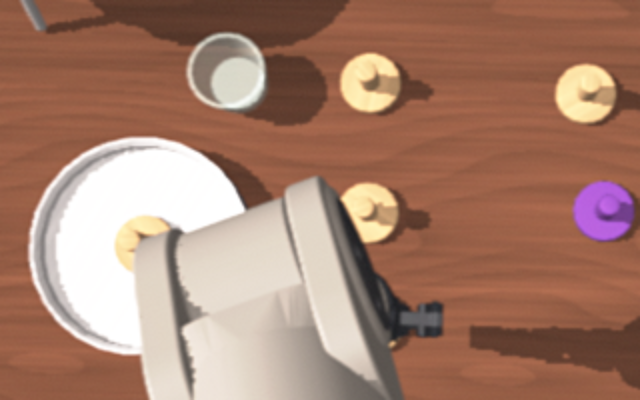

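{"api": "play_rows", "payload": {
  "increments": [
    [0.1, -0.05, 4, 0],
    [0.1, -0.05, 7, 0],
    [0.1, -0.05, 8.5, 0],
    [0.1, -0.05, 8.5, 0],
    [0.1, -0.05, 8.5, 0]
  ]
}}

```text
t: 7.1
eef_pos: [0.4336, 0.0892, 0.0891]
eef_rot: [1.0, 0.001, 0.0, -0.001]
wrist_force: [0.6, -0.1, 0.1]
width: 0.0514
grip_force: 0.0
```

{"api": "play_rows", "payload": {
  "increments": [
    [0, 0, 0, 0],
    [0, 0, 0, 0],
    [0, 0, 0, 0],
    [0, 0, 0, 0]
  ],
  "hand": 0
}}

```text
t: 7.5
eef_pos: [0.4342, 0.088, 0.0901]
eef_rot: [1.0, -0.001, 0.001, -0.0]
wrist_force: [-0.7, 0.7, 5.9]
width: 0.0187
grip_force: 39.3
```

{"api": "play_rows", "payload": {
  "increments": [
    [0, 0, -4, 0],
    [0, 0, -8, 0],
    [0.35, -22, -8, 0],
    [0.35, -22, -8, 0],
    [0.35, -22, -8, 0],
    [0.35, -22, -8, 0],
    [0.35, -22, -8, 0],
    [0.35, -22, -8, 0]
  ]
}}

```text
t: 8.3
eef_pos: [0.4352, 0.3121, 0.1691]
eef_rot: [1.0, 0.003, -0.0, -0.002]
wrist_force: [-0.7, 0.7, 0.1]
width: 0.0187
grip_force: 39.3
```

{"api": "play_rows", "payload": {
  "increments": [
    [0, 0, 0, 0],
    [0, 0, 0, 0]
  ]
}}

```text
t: 8.5
eef_pos: [0.4373, 0.3052, 0.1684]
eef_rot: [1.0, -0.002, -0.0, 0.001]
wrist_force: [0.2, -0.9, -0.4]
width: 0.0186
grip_force: 39.3
```

{"api": "play_rows", "payload": {
  "increments": [
    [0, 0, 3.5, 0],
    [0, 0, 5.5, 0],
    [0, 0, 6.4, 0],
    [0, 0, 6.6, 0],
    [0, 0, 6.6, 0],
    [0, 0, 6.6, 0]
  ]
}}

```text
t: 9.1
eef_pos: [0.4376, 0.3076, 0.1038]
eef_rot: [1.0, -0.001, 0.001, -0.0]
wrist_force: [0.1, 0.1, -1.1]
width: 0.019
grip_force: 28.6
```

{"api": "play_rows", "payload": {
  "increments": [
    [0, 0, 0, 0],
    [0, 0, 0, 0],
    [0, 0, 0, 0]
  ],
  "hand": 0.5
}}

```text
t: 9.4
eef_pos: [0.4371, 0.3077, 0.1033]
eef_rot: [1.0, -0.001, 0.0, -0.0]
wrist_force: [-1.1, 0.3, -0.1]
width: 0.0421
grip_force: 0.0
```

{"api": "play_rows", "payload": {
  "increments": [
    [0, 0, -4, 0],
    [0, 0, -7, 0],
    [0, 0, -7, 0]
  ]
}}

```text
t: 9.7
eef_pos: [0.4391, 0.3099, 0.1776]
eef_rot: [1.0, -0.001, 0.004, -0.003]
wrist_force: [1.0, 0.4, 0.3]
width: 0.0426
grip_force: 0.0
```

{"api": "play_rows", "payload": {
  "increments": [
    [10, 20.9, 0, 0],
    [10, 20.9, 0, 0],
    [10, 20.9, 0, 0],
    [10, 20.9, 0, 0],
    [10, 20.9, 0, 0],
    [10, 20.9, 0, 0],
    [10, 20.9, 0, 0],
    [10, 20.9, 0, 0]
  ],
  "hand": 0.6
}}

```text
t: 10.5
eef_pos: [0.5358, 0.1001, 0.1725]
eef_rot: [1.0, 0.001, -0.001, -0.001]
wrist_force: [-0.8, 0.5, -0.2]
width: 0.0513
grip_force: 0.0
```

```bash
python3 - <<'E'
from find import *
p=ctrl.get_image("wrist"); cv2.imwrite("pics/w3.png",p["color"])
o=ctrl.get_obs(); print(o["eef_pos"],o["eef_rot"])
for x in lids(p): print(*x)
p=ctrl.get_image("side"); cv2.imwrite("pics/s3.png",p["color"])
for x in lids(p): print(*x)
E
```

```text
[0.53574916 0.10043451 0.17268343] [ 9.99999199e-01  1.06858175e-03 -4.13827577e-04 -5.37757015e-04]
7344 [318.  49.] [0.6647 0.1024 0.0467] [0.6642 0.1021 0.0172]
2855 [622.  67.] None [ 0.6561 -0.0879  0.0096]
4264 [321. 243.] [0.5397 0.1009 0.0464] [0.5421 0.1005 0.017 ]
3141 [ 44. 294.] [0.5101 0.3082 0.0418] [0.5042 0.3037 0.0233]
247 [  5. 327.] [0.4998 0.3026 0.0586] [0.4996 0.303  0.0583]
3015 [ 59. 370.] [0.4394 0.3081 0.0585] [0.4409 0.3052 0.0285]
824 [304. 132.] [ 0.7985 -0.3459  0.0673] [ 0.799  -0.349   0.0499]
279 [284. 205.] [ 0.6557 -0.1022  0.0435] [ 0.6492 -0.1026  0.0164]
497 [213. 249.] [0.6608 0.1072 0.0439] [0.6596 0.1086 0.0151]
567 [256. 277.] [0.5343 0.105  0.0438] [0.5327 0.1066 0.0154]
1681 [199. 360.] [0.442  0.3129 0.0552] [0.4612 0.3129 0.0273]
```

View pics/s3.png

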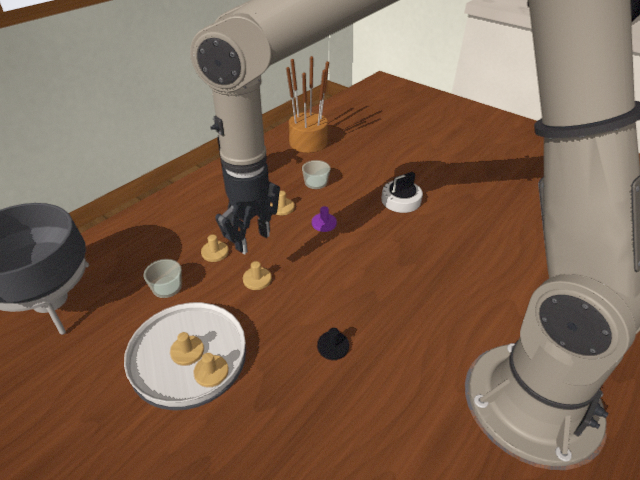

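{"api": "play_rows", "payload": {
  "increments": [
    [0.15, 0, 4, 0],
    [0.15, 0, 7, 0],
    [0.15, 0, 8.35, 0],
    [0.15, 0, 8.35, 0],
    [0.15, 0, 8.35, 0]
  ]
}}

```text
t: 11.1
eef_pos: [0.5387, 0.0993, 0.0903]
eef_rot: [1.0, -0.0, 0.001, -0.0]
wrist_force: [-0.1, 0.2, 0.1]
width: 0.0513
grip_force: 0.0
```

{"api": "play_rows", "payload": {
  "increments": [
    [0, 0, 0, 0],
    [0, 0, 0, 0],
    [0, 0, 0, 0],
    [0, 0, 0, 0]
  ],
  "hand": 0
}}

```text
t: 11.5
eef_pos: [0.5393, 0.0987, 0.091]
eef_rot: [1.0, -0.001, 0.002, -0.0]
wrist_force: [0.1, -0.7, 5.4]
width: 0.0188
grip_force: 39.1
```

{"api": "play_rows", "payload": {
  "increments": [
    [0, 0, -4, 0],
    [0, 0, -8, 0],
    [2.4, -20.8, -8, 0],
    [2.4, -20.8, -8, 0],
    [2.4, -20.8, -8, 0],
    [2.4, -20.8, -8, 0],
    [2.4, -20.8, -8, 0],
    [2.4, -20.8, -8, 0]
  ]
}}

```text
t: 12.3
eef_pos: [0.5608, 0.3097, 0.169]
eef_rot: [1.0, 0.002, -0.001, -0.001]
wrist_force: [-0.1, -0.5, -0.3]
width: 0.0185
grip_force: 39.3
```

{"api": "play_rows", "payload": {
  "increments": [
    [0, 0, 0, 0],
    [0, 0, 0, 0],
    [0, 0, 0, 0]
  ]
}}

```text
t: 12.6
eef_pos: [0.5632, 0.3036, 0.1693]
eef_rot: [1.0, -0.002, 0.0, 0.001]
wrist_force: [-0.1, -0.2, 0.2]
width: 0.0186
grip_force: 39.3
```

{"api": "play_rows", "payload": {
  "increments": [
    [-0.05, -0.2, 3.5, 0],
    [-0.05, -0.2, 5.5, 0],
    [-0.05, -0.2, 6.4, 0],
    [-0.05, -0.2, 6.6, 0],
    [-0.05, -0.2, 6.6, 0],
    [-0.05, -0.2, 6.6, 0]
  ]
}}

```text
t: 13.2
eef_pos: [0.5626, 0.3084, 0.1044]
eef_rot: [1.0, -0.001, 0.001, -0.0]
wrist_force: [-1.2, 1.2, -0.1]
width: 0.0186
grip_force: 39.7
```

{"api": "play_rows", "payload": {
  "increments": [
    [0, 0, 0, 0],
    [0, 0, 0, 0],
    [0, 0, 0, 0]
  ],
  "hand": 0.5
}}

```text
t: 13.5
eef_pos: [0.5621, 0.3085, 0.1038]
eef_rot: [1.0, -0.001, 0.0, -0.0]
wrist_force: [-0.4, -0.6, 0.8]
width: 0.0428
grip_force: 0.0
```

{"api": "play_rows", "payload": {
  "increments": [
    [0, 0, -4, 0],
    [0, 0, -7, 0],
    [0, 0, -7, 0]
  ]
}}

```text
t: 13.8
eef_pos: [0.5643, 0.3106, 0.1792]
eef_rot: [1.0, -0.001, 0.005, -0.003]
wrist_force: [0.8, -0.5, 0.6]
width: 0.0427
grip_force: 0.0
```

{"api": "play_rows", "payload": {
  "increments": [
    [10.2, 20.75, 0, 0],
    [10.2, 20.75, 0, 0],
    [10.2, 20.75, 0, 0],
    [10.2, 20.75, 0, 0],
    [10.2, 20.75, 0, 0],
    [10.2, 20.75, 0, 0],
    [10.2, 20.75, 0, 0],
    [10.2, 20.75, 0, 0]
  ],
  "hand": 0.6
}}

```text
t: 14.6
eef_pos: [0.6627, 0.103, 0.1731]
eef_rot: [1.0, 0.001, -0.001, -0.001]
wrist_force: [-0.7, 0.6, -0.3]
width: 0.0512
grip_force: 0.0
```

```bash
python3 - <<'E'
from find import *
p=ctrl.get_image("wrist")
o=ctrl.get_obs(); print(o["eef_pos"],o["eef_rot"])
for x in lids(p): print(*x)
p=ctrl.get_image("side")
print("side")
for x in lids(p): print(*x)
p=ctrl.get_image("top")
print("top")
for x in lids(p): print(*x)
E
```

```text
[0.6626709  0.10344255 0.17328715] [ 9.99998755e-01  1.22732040e-03 -4.56616829e-04 -8.80228097e-04]
4565 [323. 243.] [0.6677 0.1021 0.0463] [0.6695 0.102  0.0174]
4990 [602. 249.] [ 0.6616 -0.099   0.0414] [ 0.6637 -0.0998  0.0155]
447 [ 97. 235.] [0.6803 0.2568 0.0395] [0.6786 0.2548 0.0283]
521 [ 91. 258.] [0.6634 0.2623 0.0402] [0.6627 0.2608 0.0308]
5565 [ 67. 381.] [0.5666 0.3041 0.053 ] [0.5575 0.304  0.03  ]
side
835 [304. 132.] [ 0.7976 -0.3452  0.0672] [ 0.7999 -0.3504  0.0485]
363 [281. 205.] [ 0.6561 -0.1022  0.0434] [ 0.6558 -0.0991  0.0152]
496 [214. 249.] [0.6604 0.1068 0.0434] [0.6593 0.1086 0.0151]
2434 [188. 351.] [0.4946 0.313  0.055 ] [0.4901 0.3132 0.0273]
top
615 [373. 147.] [ 0.659  -0.1083  0.045 ] [ 0.658  -0.1078  0.0143]
612 [153. 190.] [0.5597 0.3055 0.0571] [0.5592 0.3042 0.0267]
616 [152. 222.] [0.4992 0.3049 0.0572] [0.4986 0.3032 0.0267]
623 [150. 256.] [0.4362 0.3051 0.057 ] [0.4362 0.3033 0.027 ]
```

{"api": "play_rows", "payload": {
  "increments": [
    [0.2, 0.1, 4, 0],
    [0.2, 0.1, 7, 0],
    [0.2, 0.1, 8.4, 0],
    [0.2, 0.1, 8.4, 0],
    [0.2, 0.1, 8.4, 0]
  ]
}}

```text
t: 15.25
eef_pos: [0.6662, 0.1006, 0.0905]
eef_rot: [1.0, -0.0, 0.001, -0.0]
wrist_force: [0.3, 0.2, -0.3]
width: 0.0511
grip_force: 0.0
```

{"api": "play_rows", "payload": {
  "increments": [
    [0, 0, 0, 0],
    [0, 0, 0, 0],
    [0, 0, 0, 0],
    [0, 0, 0, 0]
  ],
  "hand": 0
}}

```text
t: 15.65
eef_pos: [0.6669, 0.1001, 0.0915]
eef_rot: [1.0, -0.001, 0.002, -0.0]
wrist_force: [1.1, 0.5, 5.6]
width: 0.0186
grip_force: 39.3
```

{"api": "play_rows", "payload": {
  "increments": [
    [0, 0, -4, 0],
    [0, 0, -8, 0],
    [-16.4, -14.4, -8, 0],
    [-16.4, -14.4, -8, 0],
    [-16.4, -14.4, -8, 0],
    [-16.4, -14.4, -8, 0],
    [-16.4, -14.4, -8, 0],
    [-16.4, -14.4, -8, 0]
  ]
}}

```text
t: 16.45
eef_pos: [0.498, 0.2477, 0.1697]
eef_rot: [1.0, 0.004, -0.001, -0.001]
wrist_force: [1.0, -0.7, -0.1]
width: 0.0188
grip_force: 39.1
```

{"api": "play_rows", "payload": {
  "increments": [
    [0, 0, 0, 0],
    [0, 0, 0, 0],
    [0, 0, 0, 0]
  ]
}}

```text
t: 16.75
eef_pos: [0.5033, 0.2421, 0.1691]
eef_rot: [1.0, -0.002, 0.0, 0.0]
wrist_force: [0.2, -0.4, -0.1]
width: 0.0187
grip_force: 39.1
```

{"api": "play_rows", "payload": {
  "increments": [
    [-0.1, -0.25, 2, 0],
    [-0.1, -0.25, 4, 0],
    [-0.1, -0.25, 4.5, 0],
    [-0.1, -0.25, 4.5, 0],
    [-0.1, -0.25, 4.5, 0],
    [-0.1, -0.25, 4.5, 0]
  ]
}}

```text
t: 17.35
eef_pos: [0.5017, 0.2467, 0.1255]
eef_rot: [1.0, -0.001, 0.001, -0.0]
wrist_force: [0.2, 0.4, 0.1]
width: 0.0186
grip_force: 39.1
```

{"api": "play_rows", "payload": {
  "increments": [
    [0, 0, 1.2, 0],
    [0, 0, 2, 0],
    [0, 0, 2.2, 0],
    [0, 0, 2.2, 0],
    [0, 0, 2.2, 0]
  ]
}}

```text
t: 17.85
eef_pos: [0.5009, 0.2464, 0.1028]
eef_rot: [1.0, -0.001, 0.0, 0.0]
wrist_force: [-1.4, -1.7, 5.0]
width: 0.0186
grip_force: 40.3
```

{"api": "play_rows", "payload": {
  "increments": [
    [0, 0, 0, 0],
    [0, 0, 0, 0],
    [0, 0, 0, 0]
  ],
  "hand": 0.5
}}

```text
t: 18.15
eef_pos: [0.5005, 0.2463, 0.1018]
eef_rot: [1.0, -0.001, -0.0, 0.0]
wrist_force: [-0.6, 1.1, -0.7]
width: 0.0426
grip_force: 0.0
```

{"api": "play_rows", "payload": {
  "increments": [
    [0, 0, -4, 0],
    [0, 0, -7, 0],
    [0, 0, -7, 0]
  ]
}}

```text
t: 18.45
eef_pos: [0.5032, 0.2484, 0.1768]
eef_rot: [1.0, -0.001, 0.004, -0.002]
wrist_force: [-0.0, 0.4, 0.4]
width: 0.0426
grip_force: 0.0
```

{"api": "play_rows", "payload": {
  "increments": [
    [15.9, 35.3, 0, 0],
    [15.9, 35.3, 0, 0],
    [15.9, 35.3, 0, 0],
    [15.9, 35.3, 0, 0],
    [15.9, 35.3, 0, 0],
    [15.9, 35.3, 0, 0],
    [15.9, 35.3, 0, 0],
    [15.9, 35.3, 0, 0]
  ],
  "hand": 0.6
}}

```text
t: 19.25
eef_pos: [0.6595, -0.1117, 0.1708]
eef_rot: [1.0, -0.003, -0.001, 0.001]
wrist_force: [0.0, -0.2, -0.6]
width: 0.0514
grip_force: 0.0
```

{"api": "play_rows", "payload": {
  "increments": [
    [0, 0, 0, 0],
    [0, 0, 0, 0],
    [0, 0, 0, 0]
  ]
}}

```text
t: 19.55
eef_pos: [0.6588, -0.1046, 0.1715]
eef_rot: [1.0, 0.001, -0.001, -0.001]
wrist_force: [0.2, 0.8, 0.6]
width: 0.0513
grip_force: 0.0
```

```bash
python3 - <<'E'
from find import *
p=ctrl.get_image("wrist")
o=ctrl.get_obs(); print(o["eef_pos"],o["eef_rot"])
for x in lids(p): print(*x)
p=ctrl.get_image("top")
print("top")
for x in lids(p): print(*x)
E
```

```text
[ 0.65889911 -0.10416112  0.17187074] [ 9.99998836e-01  1.05843171e-03 -6.21526415e-04 -9.06694700e-04]
3159 [329. 245.] [ 0.6638 -0.1093  0.0462] [ 0.665  -0.1102  0.0185]
top
639 [372. 147.] [ 0.6589 -0.1081  0.0444] [ 0.6578 -0.1072  0.015 ]
612 [153. 190.] [0.5591 0.3059 0.0569] [0.5592 0.3043 0.0267]
622 [152. 222.] [0.4992 0.3046 0.0571] [0.4988 0.3031 0.0267]
622 [184. 223.] [0.4987 0.2439 0.0574] [0.4978 0.2428 0.0266]
634 [150. 256.] [0.4362 0.3045 0.0569] [0.4361 0.3032 0.0269]
```

{"api": "play_rows", "payload": {
  "increments": [
    [0.25, 0.2, 4, 0],
    [0.25, 0.2, 7, 0],
    [0.25, 0.2, 8.25, 0],
    [0.25, 0.2, 8.25, 0],
    [0.25, 0.2, 8.25, 0]
  ]
}}

```text
t: 20.15
eef_pos: [0.6627, -0.108, 0.0912]
eef_rot: [1.0, -0.0, 0.001, -0.0]
wrist_force: [1.1, -0.2, 0.5]
width: 0.0511
grip_force: 0.0
```

{"api": "play_rows", "payload": {
  "increments": [
    [0, 0, 0, 0],
    [0, 0, 0, 0],
    [0, 0, 0, 0],
    [0, 0, 0, 0]
  ],
  "hand": 0
}}

```text
t: 20.55
eef_pos: [0.6631, -0.1088, 0.0919]
eef_rot: [1.0, -0.001, 0.002, 0.0]
wrist_force: [-0.8, -0.3, 6.8]
width: 0.0186
grip_force: 39.4
```

{"api": "play_rows", "payload": {
  "increments": [
    [0, 0, -4, 0],
    [0, 0, -8, 0],
    [-8, -24, -8, 0],
    [-8, -24, -8, 0],
    [-8, -24, -8, 0],
    [-8, -24, -8, 0],
    [-8, -24, -8, 0],
    [-8, -24, -8, 0]
  ]
}}

```text
t: 21.35
eef_pos: [0.5778, 0.1426, 0.1706]
eef_rot: [1.0, 0.007, -0.001, -0.004]
wrist_force: [-0.7, 1.0, -0.5]
width: 0.0186
grip_force: 39.2
```

{"api": "play_rows", "payload": {
  "increments": [
    [-8.1, -23.8, 0, 0],
    [-8.1, -23.8, 0, 0],
    [-8.1, -23.8, 0, 0],
    [-8.1, -23.8, 0, 0],
    [-8.1, -23.8, 0, 0],
    [-8.1, -23.8, 0, 0],
    [-8.1, -23.8, 0, 0],
    [-8.1, -23.8, 0, 0]
  ]
}}

```text
t: 22.15
eef_pos: [0.5024, 0.3677, 0.1694]
eef_rot: [1.0, -0.001, 0.0, 0.001]
wrist_force: [1.2, 0.4, -0.1]
width: 0.0191
grip_force: 39.3
```

{"api": "play_rows", "payload": {
  "increments": [
    [-0.05, -0.15, 2, 0],
    [-0.05, -0.15, 4, 0],
    [-0.05, -0.15, 4.5, 0],
    [-0.05, -0.15, 4.5, 0],
    [-0.05, -0.15, 4.5, 0],
    [-0.05, -0.15, 4.5, 0]
  ]
}}

```text
t: 22.75
eef_pos: [0.5018, 0.3711, 0.1262]
eef_rot: [1.0, -0.001, 0.001, -0.001]
wrist_force: [-0.2, 1.0, -0.2]
width: 0.0184
grip_force: 39.3
```

{"api": "play_rows", "payload": {
  "increments": [
    [0, 0, 1.2, 0],
    [0, 0, 2, 0],
    [0, 0, 2.2, 0],
    [0, 0, 2.2, 0],
    [0, 0, 2.2, 0]
  ]
}}

```text
t: 23.25
eef_pos: [0.5011, 0.3709, 0.1033]
eef_rot: [1.0, -0.001, 0.0, 0.0]
wrist_force: [-1.4, -1.6, 4.7]
width: 0.0188
grip_force: 40.5
```

{"api": "play_rows", "payload": {
  "increments": [
    [0, 0, 0, 0],
    [0, 0, 0, 0],
    [0, 0, 0, 0]
  ],
  "hand": 0.5
}}

```text
t: 23.55
eef_pos: [0.5007, 0.3707, 0.1022]
eef_rot: [1.0, -0.001, -0.0, 0.0]
wrist_force: [-0.2, -0.9, -0.1]
width: 0.0427
grip_force: 0.0
```

{"api": "play_rows", "payload": {
  "increments": [
    [0, 0, -4, 0],
    [0, 0, -8, 0],
    [0, 0, -10, 0],
    [0, 35, -10, 0],
    [0, 35, -10, 0],
    [0, 35, -10, 0],
    [0, 35, -10, 0],
    [0, 35, -10, 0]
  ]
}}

```text
t: 24.35
eef_pos: [0.5003, 0.1189, 0.2027]
eef_rot: [1.0, -0.0, 0.0, 0.0]
wrist_force: [0.4, 0.1, -0.5]
width: 0.0425
grip_force: 0.0
```

{"api": "play_rows", "payload": {
  "increments": [
    [0, 20, 0, 0],
    [0, 20, 0, 0],
    [0, 20, 0, 0],
    [0, 20, 0, 0],
    [0, 20, 0, 0]
  ]
}}

```text
t: 24.85
eef_pos: [0.4995, -0.0897, 0.2023]
eef_rot: [1.0, -0.008, -0.001, 0.003]
wrist_force: [-0.2, -0.8, -0.2]
width: 0.0426
grip_force: 0.0
```

```bash
python3 - <<'E'
from find import *
o=ctrl.get_obs(); print(o["eef_pos"],o["eef_rot"])
p=ctrl.get_image("top"); cv2.imwrite("pics/t4.png",p["color"])
for x in lids(p): print(*x)
E
```

```text
[ 0.49949472 -0.08965191  0.20226347] [ 9.99960723e-01 -8.22863675e-03 -6.30513825e-04  3.23170385e-03]
606 [153. 190.] [0.5604 0.306  0.0567] [0.5593 0.3043 0.0266]
636 [117. 222.] [0.4973 0.3684 0.0569] [0.4967 0.3668 0.0266]
618 [152. 222.] [0.4993 0.3043 0.0568] [0.499  0.3032 0.0268]
625 [184. 223.] [0.4988 0.2437 0.0571] [0.4978 0.2429 0.0268]
636 [150. 256.] [0.4362 0.3044 0.0572] [0.436  0.3032 0.027 ]
```

View pics/t4.png

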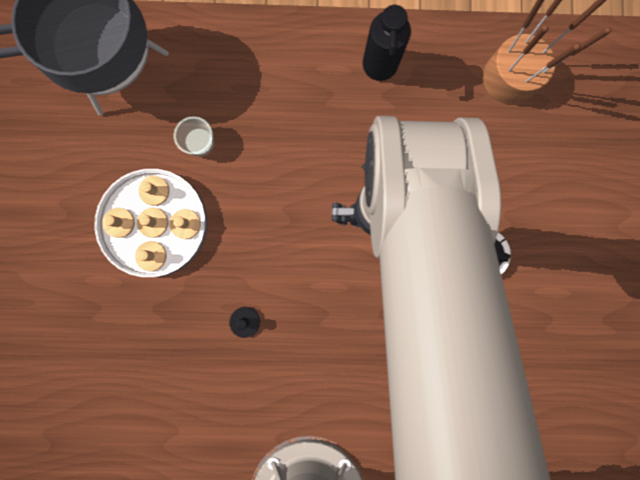

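{"api": "play_rows", "payload": {
  "increments": [
    [-4.2, 23.5, 0, -70],
    [-4.2, 23.5, 0, -70],
    [-4.2, 23.5, 0, -70],
    [-4.2, 23.5, 0, -70],
    [-4.2, 23.5, 0, -70],
    [-4.2, 23.5, 0, -70],
    [-4.2, 23.5, 0, -70],
    [-4.2, 23.5, 0, -70]
  ]
}}

```text
t: 25.7
eef_pos: [0.4588, -0.313, 0.2026]
eef_rot: [0.838, 0.546, 0.001, -0.001]
wrist_force: [0.5, 0.8, 0.4]
width: 0.0424
grip_force: 0.0
```

{"api": "play_rows", "payload": {
  "increments": [
    [0, 0, 0, -2],
    [0, 0, 0, -2],
    [0, 0, 0, -2],
    [0, 0, 0, -2]
  ]
}}

```text
t: 26.1
eef_pos: [0.4585, -0.3134, 0.2029]
eef_rot: [0.83, 0.557, 0.0, -0.0]
wrist_force: [0.2, -0.9, 0.5]
width: 0.0428
grip_force: 0.0
```

```bash
python3 - <<'E'
from find import *
o=ctrl.get_obs(); print(o["eef_pos"],o["eef_rot"],np.degrees(2*np.arctan2(o["eef_rot"][1],o["eef_rot"][0])),np.round(o["joint_pos"],2))
p=ctrl.get_image("wrist"); cv2.imwrite("pics/w5.png",p["color"]); W=cloud(p)
z=W[...,2]; m=(z>.0715)&(z<.079)&(np.hypot(W[...,0]-.457,W[...,1]+.318)<.05)
P=W[m][:,:2].astype(np.float32); r=cv2.minAreaRect(P); print(m.sum(),r,P.mean(0)); b=cv2.boxPoints(r); print(b)
hsv=p["color"].astype(int); w=(z>.026)&(z<.034)&(p["color"].min(-1)>130)&(np.hypot(W[...,0]-.457,W[...,1]+.318)<.07); Q=W[w][:,:2].astype(np.float32); print(cv2.minEnclosingCircle(Q),Q.min(0),Q.max(0))
E
```

```text
[ 0.45851162 -0.31335276  0.20286596] [ 8.30186627e-01  5.57485563e-01  7.51187924e-05 -7.26548827e-05] 67.76417120276366 [ 0.99  0.46 -0.58  1.63  0.27  1.13 -0.05]
1793 ((0.45657849311828613, -0.3171215057373047), (0.05601886659860611, 0.01493845321238041), 69.93809509277344) [ 0.45713565 -0.31574553]
[[ 0.43995428 -0.3408692 ]
 [ 0.4539863  -0.34599358]
 [ 0.4732027  -0.29337382]
 [ 0.4591707  -0.28824943]]
((0.45642682909965515, -0.3177129030227661), 0.04782726988196373) [ 0.40893075 -0.36536926] [ 0.5039242  -0.27020818]
```

View pics/w5.png

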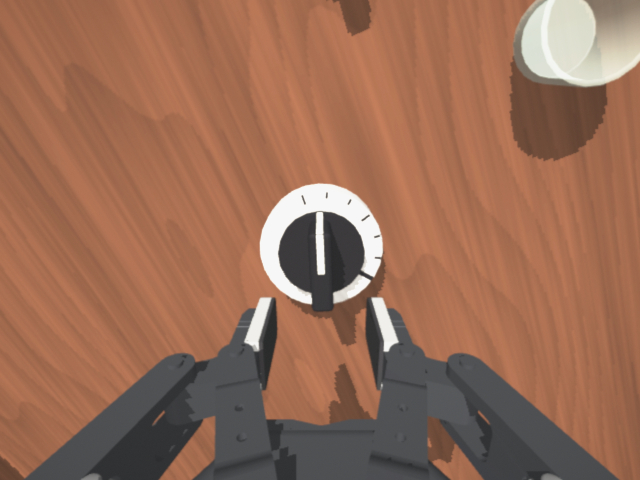

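```bash
python3 - <<'E'
from find import *
p=ctrl.get_image("wrist"); c=np.array([.4565,-.3175])
for q,(u,v) in zip(range(0,31,5),[(303,199),(327,195),(349,202),(366,218),(377,236),(378,258),(368,275)]):
    X=ray(p,u,v,.03)[:2]-c; a=np.degrees(np.arctan2(X[1],X[0])); print(q,round(a,1),round(np.hypot(*X),4),"body x:",round(a-np.degrees(1.2-q*.08),1))
E
```

```text
0 85.8 0.0415 body x: 17.1
5 61.3 0.0427 body x: 15.5
10 38.2 0.0427 body x: 15.2
15 13.9 0.0423 body x: 13.9
20 -8.3 0.0445 body x: 14.6
25 -31.5 0.0456 body x: 14.3
30 -52.3 0.0437 body x: 16.4
```

{"api": "play_rows", "payload": {
  "increments": [
    [-0.45, 0, 4, -2.1],
    [-0.45, 0, 7, -2.1],
    [-0.45, 0, 8.6, -2.1],
    [-0.45, 0, 8.6, -2.1],
    [-0.45, 0, 8.6, -2.1],
    [-0.45, 0, 8.6, -2.1]
  ],
  "hand": 0.6
}}

```text
t: 26.8
eef_pos: [0.4576, -0.3186, 0.1184]
eef_rot: [0.82, 0.572, 0.001, 0.001]
wrist_force: [0.0, -0.1, 0.3]
width: 0.0509
grip_force: 0.0
```

{"api": "play_rows", "payload": {
  "increments": [
    [0, 0, 0, 0],
    [0, 0, 0, 0],
    [0, 0, 0, 0],
    [0, 0, 0, 0]
  ],
  "hand": 0
}}

```text
t: 27.2
eef_pos: [0.4566, -0.3184, 0.1178]
eef_rot: [0.82, 0.572, -0.0, 0.0]
wrist_force: [-1.9, 0.8, 4.8]
width: 0.0145
grip_force: 40.0
```

{"api": "play_rows", "payload": {
  "increments": [
    [0, 0, 0, 6],
    [0, 0, 0, 14],
    [0, 0, 0, 22],
    [0, 0, 0, 30],
    [0, 0, 0, 38],
    [0, 0, 0, 46],
    [0, 0, 0, 54],
    [0, 0, 0, 62]
  ]
}}

```text
t: 28.0
eef_pos: [0.4566, -0.3185, 0.1178]
eef_rot: [0.998, 0.066, 0.0, 0.001]
wrist_force: [-0.7, 0.7, 5.0]
width: 0.0147
grip_force: 40.1
```

{"api": "play_rows", "payload": {
  "increments": [
    [0, 0, 0, 8],
    [0, 0, 0, 16],
    [0, 0, 0, 24],
    [0, 0, 0, 32],
    [0, 0, 0, 40],
    [0, 0, 0, 48],
    [0, 0, 0, 55],
    [0, 0, 0, 62]
  ]
}}

```text
t: 28.8
eef_pos: [0.4566, -0.3186, 0.1178]
eef_rot: [0.889, -0.457, 0.0, 0.0]
wrist_force: [-1.1, 0.1, 5.3]
width: 0.0141
grip_force: 40.1
```

{"api": "play_rows", "payload": {
  "increments": [
    [0, 0, 0, 6],
    [0, 0, 0, 11],
    [0, 0, 0, 11],
    [0, 0, 0, 11],
    [0, 0, 0, 11]
  ]
}}

```text
t: 29.3
eef_pos: [0.4565, -0.3186, 0.1178]
eef_rot: [0.843, -0.539, 0.0, 0.0]
wrist_force: [-2.1, 0.7, 4.6]
width: 0.0147
grip_force: 40.1
```

```bash
python3 - <<'E'
from find import *
o=ctrl.get_obs(); print(o["eef_pos"],np.degrees(2*np.arctan2(o["eef_rot"][1],o["eef_rot"][0])),np.round(o["joint_pos"],2),o["grip_force"],o["ft_torque"])
p=ctrl.get_image("wrist"); cv2.imwrite("pics/w6.png",p["color"])
E
```

```text
[ 0.45650442 -0.31856314  0.11780244] -65.18051920143435 [ 0.57  0.5   0.    1.73 -0.    0.91 -2.13] 40.12223482131958 [ 0.12289241  0.46994522 -0.0446775 ]
```

View pics/w6.png

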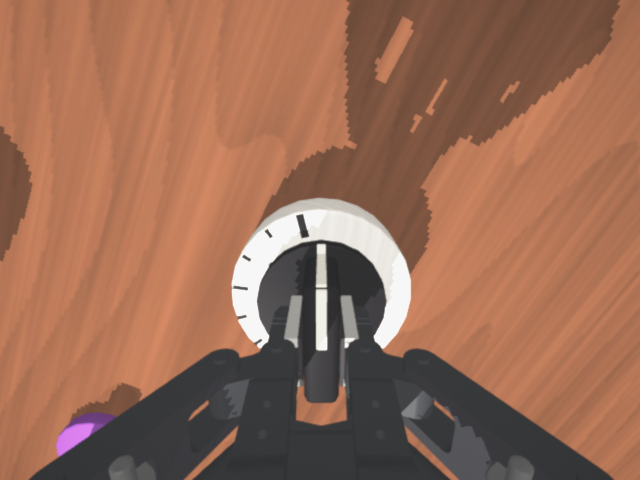

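{"api": "play_rows", "payload": {
  "increments": [
    [0, 0, 0, -6],
    [0, 0, 0, -14],
    [0, 0, 0, -22],
    [0, 0, 0, -30],
    [0, 0, 0, -38],
    [0, 0, 0, -46],
    [0, 0, 0, -54],
    [0, 0, 0, -62]
  ]
}}

```text
t: 30.15
eef_pos: [0.4566, -0.3185, 0.1178]
eef_rot: [1.0, -0.025, 0.0, 0.0]
wrist_force: [-1.6, 1.2, 5.0]
width: 0.0142
grip_force: 40.1
```

{"api": "play_rows", "payload": {
  "increments": [
    [0, 0, 0, -8],
    [0, 0, 0, -14],
    [0, 0, 0, -18.5],
    [0, 0, 0, -18.5],
    [0, 0, 0, -18.5],
    [0, 0, 0, -18.5]
  ]
}}

```text
t: 30.75
eef_pos: [0.4566, -0.3185, 0.1178]
eef_rot: [0.991, 0.133, 0.0, 0.0]
wrist_force: [-1.8, 0.4, 6.0]
width: 0.0146
grip_force: 40.1
```

{"api": "play_rows", "payload": {
  "increments": [
    [0, 0, 0, 0],
    [0, 0, 0, 0],
    [0, 0, 0, 0],
    [0, 0, 0, 0]
  ],
  "hand": 0.6
}}

```text
t: 31.15
eef_pos: [0.4564, -0.3181, 0.1166]
eef_rot: [0.991, 0.133, -0.0, -0.0]
wrist_force: [0.7, -1.1, 0.7]
width: 0.0511
grip_force: 0.0
```

{"api": "play_rows", "payload": {
  "increments": [
    [0, 0, -3, 0],
    [0, 0, -8, 0],
    [0, 0, -12, 0],
    [0, 0, -12, 0],
    [0, 0, -12, 0],
    [0, 0, -12, 0]
  ]
}}

```text
t: 31.75
eef_pos: [0.4556, -0.3178, 0.2354]
eef_rot: [0.991, 0.133, -0.001, -0.001]
wrist_force: [-0.3, 0.2, -0.7]
width: 0.0513
grip_force: 0.0
```

```bash
python3 - <<'E'
from find import *
o=ctrl.get_obs(); print(o["eef_pos"],np.degrees(2*np.arctan2(o["eef_rot"][1],o["eef_rot"][0])))
p=ctrl.get_image("wrist"); cv2.imwrite("pics/w7.png",p["color"]); W=cloud(p)
z=W[...,2]; m=(z>.0715)&(z<.079)&(np.hypot(W[...,0]-.457,W[...,1]+.318)<.05)
print(cv2.minAreaRect(W[m][:,:2].astype(np.float32)))
p=ctrl.get_image("top")
for x in lids(p): print(*x)
E
```

```text
[ 0.45556414 -0.31781604  0.23540394] 15.330793708018959
((0.4573982357978821, -0.3176666498184204), (0.05657732114195824, 0.014845866709947586), 15.88633918762207)
597 [154. 190.] [0.5593 0.304  0.0563] [0.5589 0.3032 0.0275]
593 [119. 222.] [0.4972 0.3663 0.0568] [0.4974 0.3644 0.0277]
584 [153. 222.] [0.499  0.3033 0.0571] [0.4983 0.3015 0.0276]
578 [185. 223.] [0.4988 0.2429 0.0568] [0.4984 0.2417 0.0273]
604 [150. 256.] [0.4362 0.3031 0.0567] [0.4358 0.3022 0.0279]
```

View pics/w7.png

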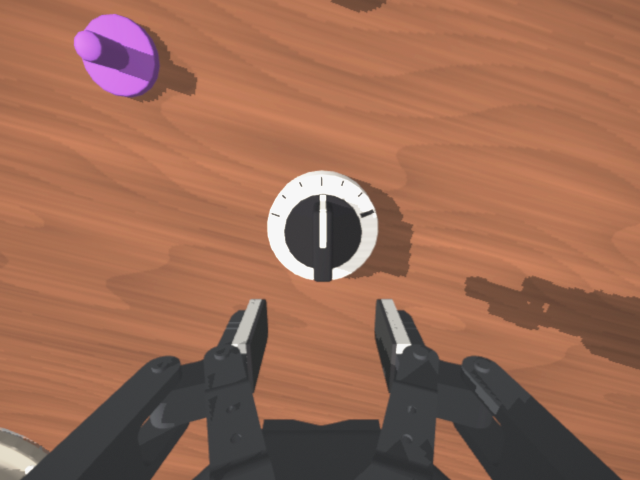

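The pointer at (322,200) lines up with the 15-minute tick at (322,181). All five lids lie flat in the tin, and the gripper is clear.

```bash
python3 -c "
from workcell import ctrl; print(ctrl.job_done())"
```

```text
the job is handed in; nothing more can be done
None
```

The job is handed in: all five lids lie flat, knobs up, in the tin with one in the middle; the timer was wound past 30 minutes and set back to 15, and I left the ramekins alone (the judging call returned no verdict).

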